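# Push the filter tube home in the water filter head

### The job

Put the slim filter tube into the water filter head: take the slimmer, taller of the two white tubes out of its holder, keep it upright with the tapered end down, and push it into the open flared collet, past the stiff rubber seal, until it bottoms. Then let go. Leave the thick tube where it stands.

Things in the scene. Friction and masses are not known exactly. Their poses are not given: they have to be found in the camera images.
- tube_mid (a point): Centre of the slim filter tube: rigid white tube, 22 mm across, 120 mm long, 50 g, upright and loose in a grey cup holder (floor 5 mm above the desk, rim at 28 mm; tube top at 125 mm). z runs up the tube. Lower end tapers to 17 mm over 6 mm; thin black insertion line round it 36 mm above its lower end. Grip it from its centre to 20 mm below its top, from any side.
- wide_mid (a point): Centre of the thick tube, a bystander that does not fit: white, 32 mm across, 90 mm long, upright in its own wider grey cup holder (floor at 5 mm, rim at 28 mm), about 10 cm or more from the slim tube. Which tube stands on which side varies. Leave it there.
- collet_mouth (a point): Centre of the rim of the open grey collet on the water filter head (white housing 120 x 120 x 20 mm, fixed to the desk), 56 mm above the desk; z is up. The flared mouth is about 46 mm across inside here and narrows like a funnel over 10 mm to a bore of 24 mm. A lower port on the housing, 57 mm from the collet, is capped and takes nothing.
- collet_seat (a point): Centre of the bottom of that collet's bore, 36 mm below the rim, 20 mm above the desk; z is up. A sprung rubber seal in the bore, 17 mm above the seat, stops a tube set in without force about 14 mm short; pushing past takes about 5 to 15 N straight down, then less until it meets the rigid seat. Bottomed, the tube's centre is 60 mm above the seat and its black line is level with the rim.
Not all that is in view belongs to the job. What is shaped like the part that bears tube_mid but blue or purple is not meant.

How it is judged:
By the outcome, as a careful person would: the job done as asked, in the order asked, and still so for the second after the job is handed in, with the robot touching nothing.
It also fails if it takes over 42 s, if anything falls off the work surface, if the arm or the gripper's body presses on something with over 40 N, if the wrist force passes 120 N, or if a joint passes its speed limit or range.

### The arm

A 7-joint arm with a two-finger parallel gripper is mounted at the origin on a cart in front of the work surface, level with it; the furniture and walls round the work are solid. World frame = base frame: x ahead of the robot, y to its left, z up, the work surface at z = 0. Lengths are in m, angles in rad, forces in N, time in s.
With the tool pointing down it reaches from about 0.4 to 0.875 m from the base axis. Payload 19.3 kg.
Tool frame: the origin (TCP) lies on the mounting face of the last link; the fingertips stand 173 mm ahead of it and the grasp point (between the pads) lies 155 mm ahead of it (bot.grip_point_offset is the distance from the TCP to the grasp point, in m); z points along the fingers, y is the line along which they close (so a half turn about z gives the same grasp; the last joint's range is limited). The gripper opens to 85 mm and grips with 20 to 120 N. Pads are 22 mm wide; open, the fingers measure 114 mm over their backs; the gripper's body (76 mm by 85 mm) begins 54 mm behind the grasp point. The pads swing forward as they close: fully open they stand 13 mm farther back than shut.
Start: joints at [1.238, 0.521, -0.036, 1.599, 0.021, 1.021, -0.113], TCP at [0.162, -0.604, 0.405] pointing down, gripper open.
Joint ranges: [-2.91, 2.91], [-0.3, 2.13], [-1.5, 1.42], [0.17, 2.43], [-1.26, 4.41], [0.16, 1.93], [-2.52, 2.52]. Speed limits (rad/s): [1.89, 1.89, 2.39, 2.39, 3.01, 3.01, 3.01].

### API

Orientations are given as [roll, pitch, yaw] about the fixed x, y, z axes, in that order (R = Rz(yaw) Ry(pitch) Rx(roll)).
In Python, from workcell import bot gives the robot as it stands.
- The arm moves only by the tool arm_command, never from a script. Its argument "deltas" is a list of rows, each a list of 3 entries, a list of its own where there are three numbers: the shift along the tool's x, y, z in cm, then the turn, a rotation vector about the tool's x, y, z in rad, then the finger opening in cm, from 0 to 8.54. In form: [[[tx, ty, tz], [rx, ry, rz], claw], ...]. A call has 1 to 20 rows; each row shifts and turns the commanded pose from where the row before left it, along the tool's axes as they then stand; what a row does not reach is not made up. A row lasts 1/10 s, in which the tool goes at most 50 mm and 8.59 degrees, less where a joint would pass 70% of its speed; a pose out of reach is approached as far as the arm can. A call with a gripper value outside its range is refused whole. The fingers move at their own pace and stop on an object; "newtons" is the grip in N (left out, the last holds). Time passes only in rows, so rows that do not move let the fingers close. It gives the time, the measured TCP pose, the force, the opening and the grip force at its end, in the units of the state.
- bot.observe(): the state, without advancing time (a new reading comes with each control period).
- bot.grab_frame(name): name is "scene" or "side" or "wrist"; returns a dict with "frame" (420x560x3 uint8, red, green, blue), "K" (3x3 intrinsics, pixels), "rvec" (rotation vector, rad) and "tvec" (3), from world to camera coordinates, as OpenCV has them; the wrist camera has in their place "T_tool_cam" (4x4, takes a point from camera to tool coordinates, whose origin is the TCP and whose axes are the flange's). Camera axes: x right, y down, z forward; pixel columns grow to the right and rows downward; lengths in m; the calibration is good to about 2 mm. A picture is of the moment at which its call begins: read the wrist's pose just before it. There is no depth.
- bot.job_done(): hands the job in; it is judged then, once.
Trained networks look in a picture, given as the dict that the camera call returned (one of the last four; its "shot" number tells which), for a name from the list of things; names that differ only in an ending like _2 or _b are one class to them, and where a whole thing is asked for, a point or a joint stands for the part that bears it (a point fixed in the world has none). Each returns a list of dicts, best first, with "p" (0 to 1); they miss things now and then, are a little off and sometimes report something else, mostly with a low value. They report only what shows in the picture. A call takes as long as a camera call. They do not tell look-alikes from the thing itself.
- bot.find_in(name, picture): "rect" ([left, top, width, height] in pixels, round what is visible of it).
- bot.mark_of(name, picture): "at" ([column, row] in pixels: a listed point, or the origin of a listed thing).
The state is a dict: "clock": time; "qpos": joint angles; "qd": joint speeds; "joint_efforts": joint torques, N m; "position": TCP position; "tool_rot": TCP orientation; "force": force on the tool from outside, world axes, zero at the start; "moment": the same for the moment, N m; "grip_width": finger opening in m; "finger_force": force on a finger pad.
Only numpy, scipy, OpenCV 4.12 (cv2) and the standard library are available. Lean on these libraries where they do the work, as an engineer would, in place of code of your own. Each camera call takes 0.05 s, during which the arm holds its last target. There are 200 camera calls.

## Working session

There is one attempt and no reset: what is moved stays moved. The work goes in short steps, Python scripts to look and compute and a tool call to move; the robot and the scene stay as the last step left them, time stands still between calls to the robot, and variables do not carry over. Pictures are saved under pics/ and viewed, at most 10 in all, crops included, and the job is handed in when it is done.

Besides the shell and the picture viewer there is one more tool, called after ">>>" as name(argument=value, ...) on one line, values as JSON. arm_command: Moves the arm, as the interface text tells. Its arguments: {"type":"object","properties":{"deltas":{"type":"array","items":{"type":"array"}},"newtons":{"type":"number"}},"required":["deltas"]}

```bash
mkdir -p pics
cat > h.py <<'E'
from workcell import bot
import cv2, numpy as np
from scipy.spatial.transform import Rotation as R
def cam(f, st=None):
    if "rvec" in f:
        M=cv2.Rodrigues(np.array(f["rvec"],float))[0]; return M, np.array(f["tvec"],float).ravel()
    T=np.eye(4); T[:3,:3]=R.from_euler('xyz',st["tool_rot"]).as_matrix(); T[:3,3]=st["position"]
    W=np.linalg.inv(T@np.array(f["T_tool_cam"])); return W[:3,:3],W[:3,3]
def ray(f,px,st=None):
    M,t=cam(f,st); d=M.T@np.linalg.inv(f["K"])@np.array([px[0],px[1],1.]); return -M.T@t, d/np.linalg.norm(d)
def at_z(f,px,z,st=None):
    c,d=ray(f,px,st); return c+d*(z-c[2])/d[2]
def proj(f,p,st=None):
    M,t=cam(f,st); q=np.array(f["K"])@(M@np.array(p)+t); return q[:2]/q[2]
def tri(rays):
    A=sum(np.eye(3)-np.outer(d,d) for c,d in rays); b=sum((np.eye(3)-np.outer(d,d))@c for c,d in rays)
    return np.linalg.solve(A,b)
def save(f,n): cv2.imwrite("pics/"+n,f["frame"][:,:,::-1])
E
python3 - <<'E'
from h import *
np.set_printoptions(precision=3,suppress=True)
s=bot.observe(); print(s["clock"],s["position"],s["tool_rot"],s["force"],s["grip_width"],bot.grip_point_offset)
Z=dict(tube_mid=.065,wide_mid=.05,collet_mouth=.056,collet_seat=.02)
ims=[]
for n in ("scene","side","wrist"):
    f=bot.grab_frame(n); ims.append(f["frame"])
    for k,z in Z.items():
        for m in bot.mark_of(k,f)[:3]: print(n,k,m["p"],np.round(m["at"]),at_z(f,m["at"],z,s))
    save(f,n+"0.png")
E
```

```text
0.0 [ 0.162 -0.603  0.404] [-3.14   0.     0.263] [-0.202 -0.334  0.047] 0.0855325138569606 0.1547
scene tube_mid 0.71 [363. 182.] [ 0.482 -0.128  0.065]
scene tube_mid 0.66 [346. 163.] [ 0.55  -0.144  0.065]
scene tube_mid 0.66 [332. 176.] [ 0.542 -0.09   0.065]
scene wide_mid 0.82 [305. 214.] [0.512 0.025 0.05 ]
scene collet_mouth 0.79 [233. 233.] [0.573 0.172 0.056]
scene collet_seat 0.71 [233. 243.] [0.576 0.173 0.02 ]
side tube_mid 0.94 [321. 279.] [ 0.545 -0.092  0.065]
side tube_mid 0.88 [339. 309.] [ 0.551 -0.151  0.065]
side tube_mid 0.75 [279. 306.] [ 0.471 -0.123  0.065]
side wide_mid 0.76 [274. 238.] [0.501 0.024 0.05 ]
side collet_mouth 0.96 [294. 169.] [0.583 0.185 0.056]
side collet_seat 0.95 [296. 191.] [0.58  0.163 0.02 ]
```

View pics/scene0.png

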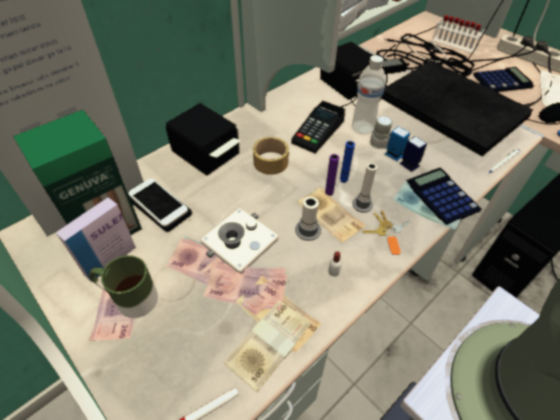

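View pics/side0.png

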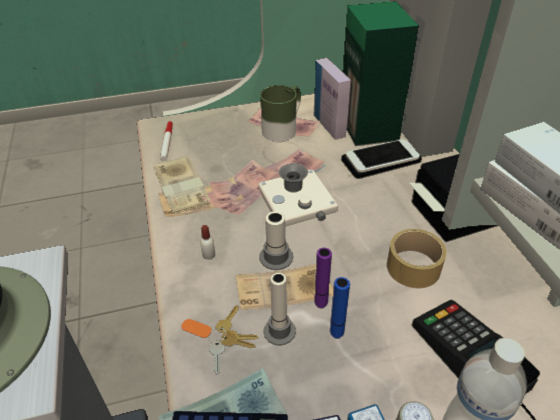

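The scene picture shows these candidates for the slim tube:
- white slim tube at (368,183)
- purple look-alike at (332,176)
- blue look-alike at (346,163)
- white thick tube at (309,213), which is shorter

The side picture shows the same four at (279,300), (323,278), (341,307) and (276,235). The collet is at (233,233) in the scene view and (293,172) in the side view. I choose the slim white tube by the description and will check it in a close crop.

Run:
```python
from h import *
a=cv2.imread("pics/scene0.png"); b=cv2.imread("pics/side0.png")
r=lambda i,x,y:cv2.resize(i[y:y+100,x:x+100],(400,400),interpolation=cv2.INTER_CUBIC)
cv2.imwrite("pics/crop1.png",np.hstack([r(a,295,140),r(b,230,255)]))
cv2.imwrite("pics/crop2.png",np.hstack([r(a,185,190),r(b,245,130)]))
```

```text
(no output)
```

View pics/crop1.png

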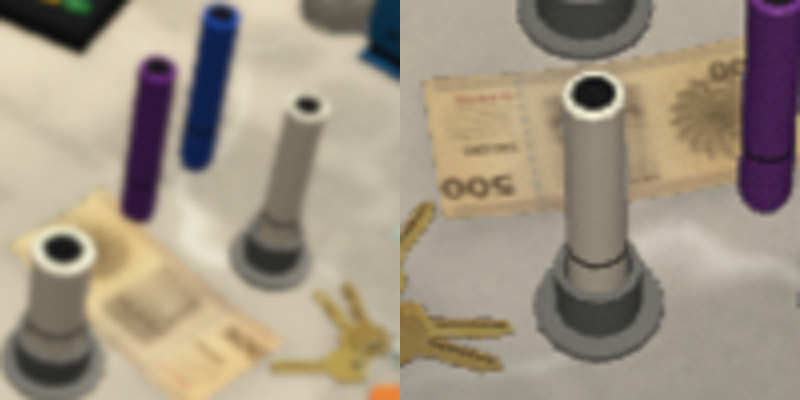

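View pics/crop2.png

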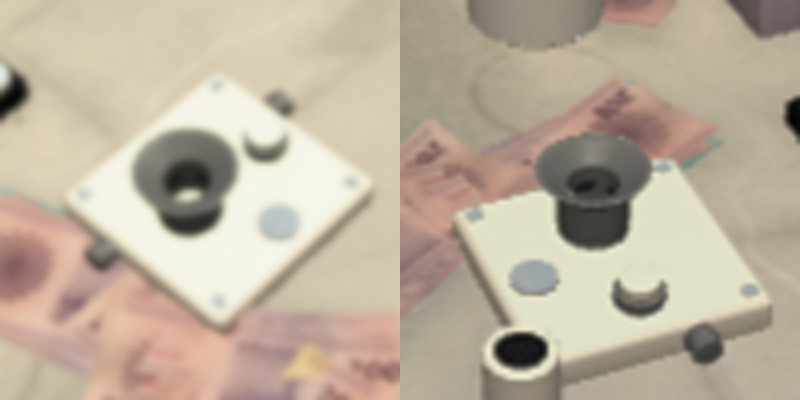

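Crop 1 shows the chosen tube as slim and white with a black line. Its top is at (371,166.5) in the scene view and (278,278.5) in the side view. Crop 2 puts the collet rim centre at (231,232.5) in the scene view and (292.6,172) in the side view.

Run:
```python
from h import *
np.set_printoptions(precision=4,suppress=True)
S=bot.grab_frame("scene");D=bot.grab_frame("side")
for n,a,b,z in (("top",(371.1,166.4),(278.1,278.4),.125),("rim",(231,232.6),(292.6,172.1),.056),("thicktop",(310.5,201.5),(275,217),.095)):
    print(n,tri([ray(S,a),ray(D,b)]),at_z(S,a,z),at_z(D,b,z))
```

```text
top [ 0.4705 -0.1225  0.1262] [ 0.471  -0.1237  0.125 ] [ 0.471  -0.1214  0.125 ]
rim [0.5767 0.1748 0.0572] [0.5769 0.1743 0.056 ] [0.5776 0.1766 0.056 ]
thicktop [0.5036 0.023  0.0983] [0.5049 0.0208 0.095 ] [0.5048 0.0266 0.095 ]
```

>>> arm_command(deltas=[[[2.8, -2.55, 0], [0, 0, 0], 8.5], [[2.8, -2.55, 0], [0, 0, 0], 8.5], [[2.8, -2.55, 0], [0, 0, 0], 8.5], [[2.8, -2.55, 0], [0, 0, 0], 8.5], [[2.8, -2.55, 0], [0, 0, 0], 8.5], [[2.8, -2.55, 0], [0, 0, 0], 8.5], [[2.8, -2.55, 0], [0, 0, 0], 8.5], [[2.8, -2.55, 0], [0, 0, 0], 8.5], [[2.8, -2.55, 0], [0, 0, 0], 8.5], [[2.8, -2.55, 0], [0, 0, 0], 8.5], [[2.8, -2.55, 0], [0, 0, 0], 8.5], [[2.8, -2.55, 0], [0, 0, 0], 8.5], [[2.8, -2.55, 0], [0, 0, 0], 8.5], [[2.8, -2.55, 0], [0, 0, 0], 8.5], [[2.8, -2.55, 0], [0, 0, 0], 8.5], [[0, 0, 0], [0, 0, 0], 8.5], [[0, 0, 0], [0, 0, 0], 8.5]], newtons=40)

```text
clock: 2.55
position: [0.4688, -0.1245, 0.4047]
tool_rot: [-3.142, 0.0, 0.264]
force: [-0.4, -0.5, 0.6]
grip_width: 0.0849
finger_force: 0.0
```

```bash
cat > look.py <<'E'
from h import *
import sys
np.set_printoptions(precision=4,suppress=True)
s=bot.observe(); w=bot.grab_frame("wrist"); save(w,sys.argv[1])
print(s["clock"],np.array(s["position"]),np.array(s["tool_rot"]),np.array(s["qpos"]),s["force"])
T=np.array([.4707,-.1224]);C=np.array([.577,.1752])
for k,z,p in (("tube_mid",.065,T),("collet_mouth",.056,C)):
    for m in bot.mark_of(k,w)[:3]: print(k,m["p"],m["at"],at_z(w,m["at"],z,s))
    d=R.from_euler('xyz',s["tool_rot"]).as_matrix().T@np.array([*(p-s["position"][:2]),0]); print(" to go cm (tool)",d*100)
print("proj top",proj(w,[*T,.125],s),"rim",proj(w,[*C,.056],s))
E
python3 look.py w1.png
```

```text
2.55 [ 0.4688 -0.1245  0.4047] [-3.1415  0.      0.2644] [ 0.3499  0.3093 -0.2628  1.9487  0.1014  0.8962 -1.2709] [-0.4122 -0.5004  0.5816]
tube_mid 0.94 [272.7, 189.3] [ 0.4742 -0.1207  0.065 ]
tube_mid 0.71 [321.3, 116.6] [ 0.5538 -0.1468  0.065 ]
tube_mid 0.67 [256.6, 106.6] [ 0.5465 -0.0855  0.065 ]
 to go cm (tool) [ 0.238  -0.1529 -0.    ]
 to go cm (tool) [ 18.2752 -26.1012   0.0007]
proj top [273.3375 208.311 ] rim [-20.4033  -9.1875]
```

View pics/w1.png

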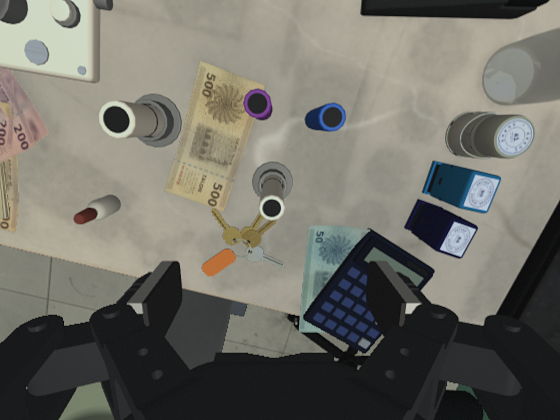

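The wrist view shows the white slim tube's top at (271.5,207). The projection was (273,208), so they agree to about 2 mm. Nothing stands under the fingers, so I'll descend and grip.

>>> arm_command(deltas=[[[0.2, -0.2, 2], [0, 0, 0], 8.5], [[0, 0, 2], [0, 0, 0], 8.5], [[0, 0, 2], [0, 0, 0], 8.5], [[0, 0, 2], [0, 0, 0], 8.5], [[0, 0, 2], [0, 0, 0], 8.5], [[0, 0, 2], [0, 0, 0], 8.5], [[0, 0, 2], [0, 0, 0], 8.5], [[0, 0, 1.9], [0, 0, 0], 8.5], [[0, 0, 0], [0, 0, 0], 4], [[0, 0, 0], [0, 0, 0], 1.5], [[0, 0, 0], [0, 0, 0], 1.5], [[0, 0, 0], [0, 0, 0], 1.5], [[0, 0, 0], [0, 0, 0], 1.5], [[0, 0, 0], [0, 0, 0], 1.5], [[0, 0, 0], [0, 0, 0], 1.5], [[0, 0, 0], [0, 0, 0], 1.5]], newtons=50)

```text
clock: 4.3
position: [0.4703, -0.1228, 0.2466]
tool_rot: [3.141, -0.001, 0.263]
force: [-1.1, -0.8, 8.5]
grip_width: 0.0211
finger_force: 48.4
```

>>> arm_command(deltas=[[[0, 0, -1], [0, 0, 0], 1.5], [[0, 0, -2], [0, 0, 0], 1.5], [[0, 0, -2.5], [0, 0, 0], 1.5], [[0, 0, -2.5], [0, 0, 0], 1.5], [[0, 0, -2.5], [0, 0, 0], 1.5], [[0, 0, -2.5], [0, 0, 0], 1.5], [[0, 0, -1], [0, 0, 0], 1.5], [[1.5, -2.1, 0], [0, 0, 0], 1.5], [[1.5, -2.2, 0], [0, 0, 0], 1.5], [[1.5, -2.2, 0], [0, 0, 0], 1.5], [[1.5, -2.2, 0], [0, 0, 0], 1.5], [[1.5, -2.2, 0], [0, 0, 0], 1.5], [[1.5, -2.2, 0], [0, 0, 0], 1.5], [[1.5, -2.2, 0], [0, 0, 0], 1.5], [[1.5, -2.2, 0], [0, 0, 0], 1.5], [[1.5, -2.1, 0], [0, 0, 0], 1.5], [[1.5, -2.1, 0], [0, 0, 0], 1.5], [[1.5, -2.1, 0], [0, 0, 0], 1.5], [[1.5, -2.1, 0], [0, 0, 0], 1.5], [[0, 0, 0], [0, 0, 0], 1.5]])

```text
clock: 6.3
position: [0.5765, 0.1775, 0.3854]
tool_rot: [-3.14, -0.0, 0.266]
force: [-1.0, 1.1, -1.6]
grip_width: 0.0208
finger_force: 48.9
```

```bash
python3 look.py w2.png
python3 - <<'E'
from h import *
S=bot.grab_frame("scene");D=bot.grab_frame("side")
s=bot.observe()
g=np.array(s["position"])
ims=[]
for f in (S,D):
    u=proj(f,g-[0,0,.18]).astype(int); x,y=max(u[0]-70,0),max(u[1]-80,0)
    x=min(x,560-140);y=min(y,420-210); print(x,y,[np.round(proj(f,g-[0,0,.1247+d])) for d in (0,.12)])
    ims.append(cv2.resize(f["frame"][y:y+210,x:x+140],(400,600),interpolation=2))
    
cv2.imwrite("pics/hand.png",np.hstack(ims)[:,:,::-1])
E
```

```text
6.3 [0.5765 0.1775 0.3854] [-3.1398 -0.      0.2664] [-0.1749  0.522  -0.3193  1.6683  0.1873  0.9813 -1.8634] [-1.01    1.1124 -1.6412]
tube_mid 0.95 [273.6, 256.9] [0.5192 0.1639 0.065 ]
tube_mid 0.9 [510.3, 288.1] [ 0.5501 -0.0807  0.065 ]
 to go cm (tool) [-18.1054  26.1493  -0.0464]
collet_mouth 0.94 [274.2, 196.1] [0.5776 0.1792 0.056 ]
 to go cm (tool) [-0.0165  0.2371 -0.0004]
proj top [559.3178 406.2115] rim [277.9926 197.7569]
154 101 [array([222., 158.]), array([228., 205.])]
222 23 [array([293.,  74.]), array([293., 136.])]
```

View pics/hand.png

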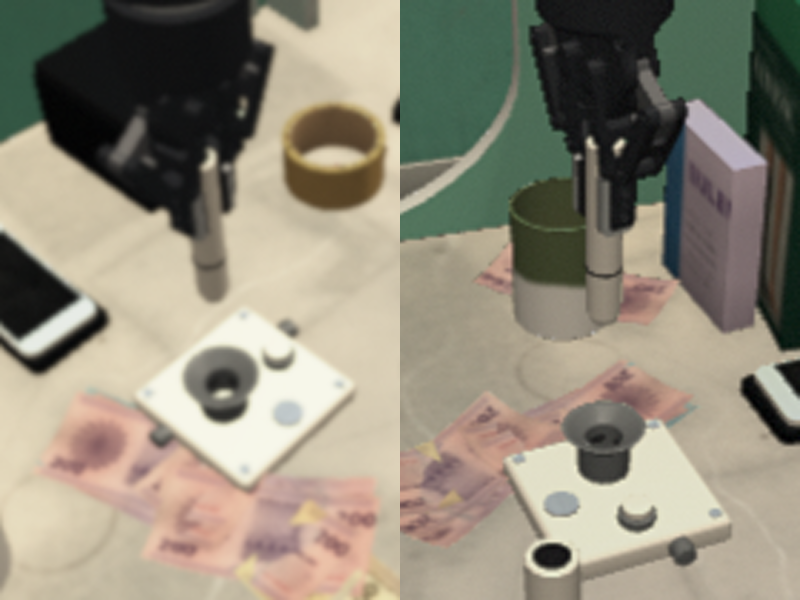

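View pics/w2.png

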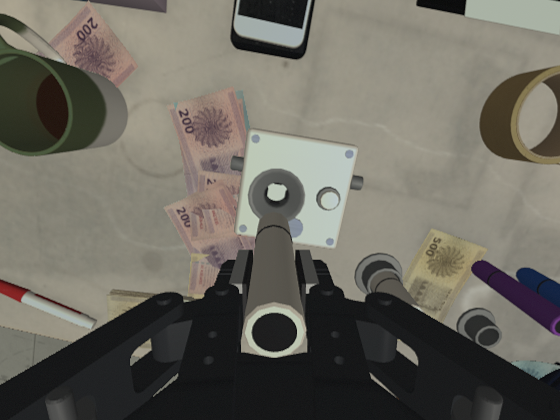

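The hand crops show the tube gripped upright with its lower end tapered. The tip is at about (228,204) in the scene view and (293,134) in the side view, as projected. In the wrist view the tube's top is at (274,332), its lower end near (275,228), and the collet rim centre at about (276,194). I'll calibrate the wrist camera on the held tube.

Run:
```python
from h import *
np.set_printoptions(precision=4,suppress=True)
s=bot.observe(); w=bot.grab_frame("wrist")
Rt=R.from_euler('xyz',s["tool_rot"]).as_matrix(); p=np.array(s["position"])
for d in (.1216,.2056,.2416): print(d,proj(w,p+Rt@[0,0,d],s))
print(at_z(w,(276,194),.056,s), at_z(w,(274.2,196.1),.056,s))
g=cv2.cvtColor(w["frame"],cv2.COLOR_RGB2GRAY)
for r in (175,185,190,195): print(r,g[r,240:312:2])
for r in (236,250,270,290,300): print(r,g[r,240:312:2])
```

```text
0.1216 [276.8636 334.9466]
0.2056 [275.6201 244.0424]
0.2416 [275.3649 225.3831]
[0.58   0.1731 0.056 ] [0.5775 0.1742 0.056 ]
175 [193 193 193 193 197 130 103 111 100  90  89  88  88  88  87  86  86  85
  85  84  84  84  85  92  98 104 172 196 194 194 195 194 194 195 195 195]
185 [194 195 118 118 108  94  93  92  91  90  88  53 199 193 194 194 193 194
 194 199 105  78  80  80  81  81  81  90 100 191 194 194 194 194 195 195]
190 [194 189 111 122  94  93  93  93  93  85  30  80 196 193 193 193 193 193
 193 196  89  26  79  79  79  81  81  82  93 119 194 195 194 194 195 196]
195 [194 151 113 115  94  92  93  92  91  83  43  88 196 194 194 193 193 194
 194 205  29  33  74  79  79  80  80  79  93 117 193 194 194 194 195 202]
236 [120 132 132 130 127 126 141 142  65  87  87  86  87  87  86  86  86  85
  84  84  82  82  83  87  88  39 195 195 195 194 195 194 194 194 194 194]
250 [ 71  71  71  72  63  32  58  94  85  87  86  87  87  86  86  86  86  85
  84  85  84  82  82  83  86  88  91 146  36  33  72  73  74  73  72 139]
270 [68 68 59 19 20 22 86 87 87 86 85 86 86 86 86 85 86 86 84 84 84 84 83 83
 84 86 88 91 46 18 21 17 66 67 66 66]
290 [154  91  52  40  32  88  87  87  85  86  87  86  86  87  85  86  86  85
  85  85  84  85  83  83  82  84  87  88  91  98  23  54  50 157 167  16]
300 [22 38 52 42 86 87 87 87 86 86 86 86 86 86 86 86 85 84 84 85 84 84 83 83
 84 82 85 87 89 91 91 52 54 24 23 21]
```

Run:
```python
from h import *
np.set_printoptions(precision=4,suppress=True)
s=bot.observe(); w=bot.grab_frame("wrist"); print(np.array(s["position"]),np.array(s["tool_rot"]),s["clock"])
g=cv2.cvtColor(w["frame"],cv2.COLOR_RGB2GRAY)
m=((g<135)[160:225,235:312]).astype(np.uint8)
print(g[160:228:2,271])
ys,xs=np.nonzero(m[:50]); print(xs.min()+235,xs.max()+235,ys.min()+160)
Rt=R.from_euler('xyz',s["tool_rot"]).as_matrix(); p=np.array(s["position"])
for C in ([.577,.1752,.056],):
  t=np.linspace(0,2*np.pi,73); P=np.array([proj(w,np.array(C)+.025*np.array([np.cos(a),np.sin(a),0]),s) for a in t]); print("25mm rim extents",P.min(0),P.max(0), proj(w,C,s))
  print("togo",Rt.T@(np.array(C)-p)*100)
for k in("collet_mouth",): print([ (m["p"],m["at"]) for m in bot.mark_of(k,w)])
```

```text
[0.5765 0.1733 0.3858] [3.1413 0.0001 0.2616] 6.6
[194 194 194 178 103  94  87  86  86  84  82  80 197 193 194 193 193 193
 194 182  24  30  43  72  86  87  87  85  85  86  85  86  73  42]
235 311 160
25mm rim extents [247.6775 171.0242] [298.6588 220.8293] [273.1665 196.4738]
togo [ 0.1026 -0.1783 32.98  ]
[(0.67, [271.4, 194.9])]
```

The rim extents match the estimate once the 2 px camera bias is removed, so the collet is at (0.577,0.175). I'll trim the position and lower the tip to just above the rim, then go in slowly.

>>> arm_command(deltas=[[[0.1, -0.2, 1.5], [0, 0, 0], 1.5], [[0, 0, 2], [0, 0, 0], 1.5], [[0, 0, 2], [0, 0, 0], 1.5], [[0, 0, 2], [0, 0, 0], 1.5], [[0, 0, 1], [0, 0, 0], 1.5], [[0, 0, 0], [0, 0, 0], 1.5], [[0, 0, 0.4], [0, 0, 0], 1.5], [[0, 0, 0.4], [0, 0, 0], 1.5], [[0, 0, 0.4], [0, 0, 0], 1.5], [[0, 0, 0.4], [0, 0, 0], 1.5], [[0, 0, 0.3], [0, 0, 0], 1.5], [[0, 0, 0], [0, 0, 0], 1.5]], newtons=80)

```text
clock: 7.9
position: [0.5769, 0.1764, 0.2813]
tool_rot: [3.142, 0.001, 0.263]
force: [0.6, 0.3, 0.2]
grip_width: 0.0201
finger_force: 78.1
```

>>> arm_command(deltas=[[[0, 0, 0.3], [0, 0, 0], 1.5], [[0, 0, 0.3], [0, 0, 0], 1.5], [[0, 0, 0.3], [0, 0, 0], 1.5], [[0, 0, 0.3], [0, 0, 0], 1.5], [[0, 0, 0.3], [0, 0, 0], 1.5], [[0, 0, 0.2], [0, 0, 0], 1.5], [[0, 0, 0], [0, 0, 0], 1.5]])

```text
clock: 8.6
position: [0.5771, 0.1764, 0.2645]
tool_rot: [3.142, -0.0, 0.263]
force: [2.3, -0.3, -3.3]
grip_width: 0.02
finger_force: 78.1
```

>>> arm_command(deltas=[[[0, 0, 0.1], [0, 0, 0], 1.5], [[0, 0, 0.1], [0, 0, 0], 1.5], [[0, 0, 0.1], [0, 0, 0], 1.5], [[0, 0, 0], [0, 0, 0], 1.5]])

```text
clock: 9.0
position: [0.5771, 0.1764, 0.2618]
tool_rot: [3.142, -0.0, 0.263]
force: [1.5, -0.2, 2.8]
grip_width: 0.0203
finger_force: 78.6
```

>>> arm_command(deltas=[[[0, 0, 0.1], [0, 0, 0], 1.5], [[0, 0, 0.1], [0, 0, 0], 1.5], [[0, 0, 0], [0, 0, 0], 1.5]])

```text
clock: 9.3
position: [0.5775, 0.1766, 0.2616]
tool_rot: [3.141, -0.002, 0.263]
force: [-4.8, -3.4, 31.4]
grip_width: 0.0203
finger_force: 81.8
```

The force jumped to 31 N at z = 0.2616, the predicted seat height. I'll check the insertion line before letting go.

Run:
```python
from h import *
S=bot.grab_frame("scene");D=bot.grab_frame("side")
ims=[]
for f in (S,D):
    u=proj(f,[.577,.1752,.09]).astype(int); x,y=u[0]-40,u[1]-50
    ims.append(cv2.resize(f["frame"][y:y+100,x:x+80],(400,500),interpolation=2)); print(x,y)
cv2.imwrite("pics/seat.png",np.hstack(ims)[:,:,::-1])
```

```text
189 172
252 108
```

View pics/seat.png

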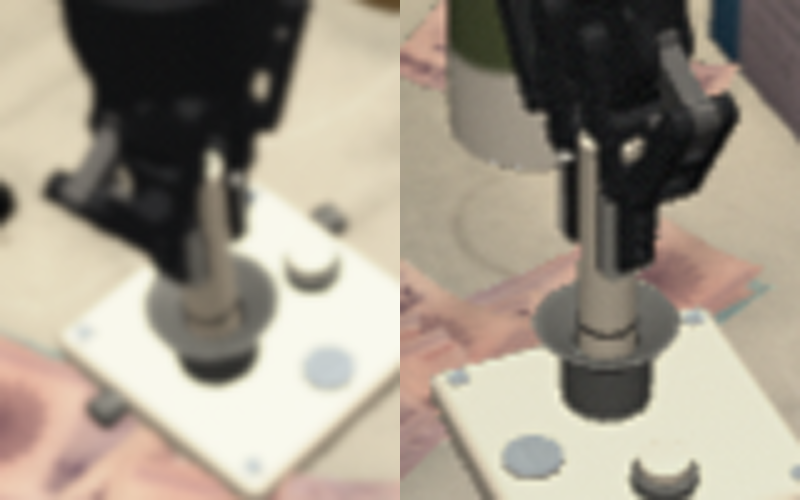

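The side crop shows the black line at (608,335), level with the rim once the tube's near side is allowed for. The tube is upright. I'll release it and retreat straight up.

>>> arm_command(deltas=[[[0, 0, -0.1], [0, 0, 0], 2], [[0, 0, 0], [0, 0, 0], 4], [[0, 0, 0], [0, 0, 0], 6], [[0, 0, 0], [0, 0, 0], 8], [[0, 0, 0], [0, 0, 0], 8.5], [[0, 0, 0], [0, 0, 0], 8.5], [[0, 0, 0], [0, 0, 0], 8.5], [[0, 0, -1], [0, 0, 0], 8.5], [[0, 0, -2], [0, 0, 0], 8.5], [[0, 0, -2], [0, 0, 0], 8.5], [[0, 0, -2], [0, 0, 0], 8.5], [[0, 0, -2], [0, 0, 0], 8.5], [[0, 0, -2], [0, 0, 0], 8.5], [[0, 0, -2], [0, 0, 0], 8.5], [[0, 0, -2], [0, 0, 0], 8.5], [[0, 0, 0], [0, 0, 0], 8.5], [[0, 0, 0], [0, 0, 0], 8.5]])

```text
clock: 11.1
position: [0.5769, 0.1764, 0.4114]
tool_rot: [-3.142, -0.001, 0.263]
force: [-0.2, 0.4, -0.4]
grip_width: 0.0846
finger_force: 0.0
```

Run:
```python
from h import *
S=bot.grab_frame("scene");D=bot.grab_frame("side")
ims=[]
for f in (S,D):
    u=proj(f,[.577,.1752,.09]).astype(int); x,y=u[0]-40,u[1]-50
    ims.append(cv2.resize(f["frame"][y:y+100,x:x+80],(400,500),interpolation=2))
    print(x,y,"top expected",proj(f,[.577,.1755,.14]),"line front", [proj(f,[.577,.1755,.056]+.011*v) for v in [(lambda d:np.array([-d[0],-d[1],0])/np.hypot(d[0],d[1]))(ray(f,u)[1])]])
cv2.imwrite("pics/final.png",np.hstack(ims)[:,:,::-1])
```

```text
189 172 top expected [226.92813641 206.01014916] line front [array([231.06688538, 237.19555073])]
252 108 top expected [292.62105478 135.48251586] line front [array([292.45302392, 176.18101164])]
```

View pics/final.png

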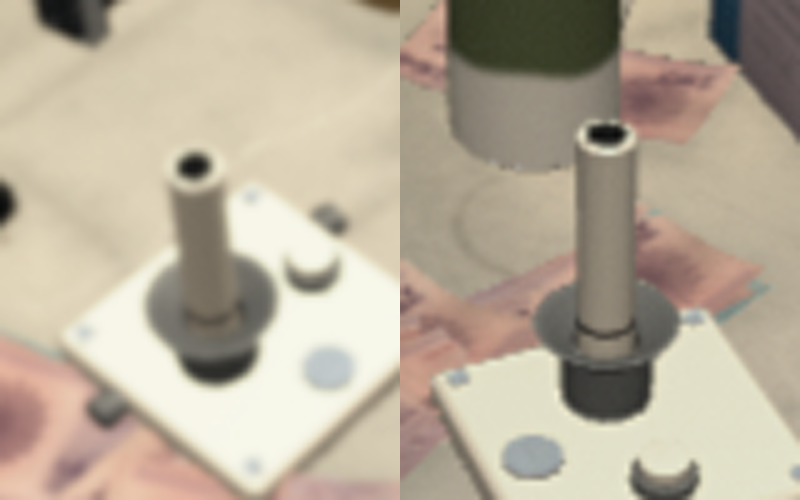

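The final crop shows the tube upright in the collet, with its top at (293,135.5) in the side view, exactly where a bottomed tube should be. Its line is level with the rim, and the gripper is clear.

```bash
python3 -c "
from workcell import bot
print(bot.job_done())"
```

```text
the job is handed in; nothing more can be done
None
```

The slim tube is bottomed in the collet, upright and released, the thick tube was left where it stood, and the job was handed in with the robot's clock at about 11 s.

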